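# Close and lock the bayonet top of the mounting press

## Task

Close the mounting press: set the loose closure with the bar handle into the press's collar with its two lugs in the two gaps, push it in against the spring, twist it about a quarter turn clockwise (seen from above) to the stop, and let it spring up so that it is locked. Leave the jar, the wash bottle and the carton standing where they are.

Things in the scene. Friction and masses are not known exactly. Their poses are not given: they have to be found in the camera images.
- closure_bar (a point): Closure: loose steel plug with a black bar handle, upright on the worktop, 86 mm high, 0.30 kg. The bar is 84 mm long, 22 mm wide, 30 mm high (56 to 86 mm above the underside). Point: centre of the bar, on the plug's axis, 71 mm above the underside. z up, x along the bar; the same either way round. Grip it across the 22 mm at its middle.
- closure_lugs (a point): Closure's lower part: plug 60 mm diameter, 26 mm high, bottom edge chamfered 3 mm, with two opposite lugs 24 mm wide, 10 mm thick, 82 mm over both, under the two ends of the bar (+x and -x). Neck under the bar 20 mm diameter. Point: on the axis between the lugs, at mid-thickness, 21 mm above the underside.
- press: Mounting press: white housing 150 (x) by 170 mm, 55 mm high, fixed on the worktop; control panel on its front (-x). A steel collar, 108 mm outside, 89 mm inside, stands on it to a height of 110 mm. Two brighter inward lips at the collar's top leave a bore of 65 mm and two opposite gaps, each about 70 degrees wide. Origin: centre of the underside.
- mouth (a point): Centre of the collar's mouth, level with its top face, 110 mm above the worktop. z up; x (both ways) points to the middles of the two gaps. A lug in a gap has about 10 degrees of play each way. Closure bar centre above this point: 49 mm resting in the gaps on the ram; under 33 mm the lugs pass below the lips (push to about 29; bottom is 25); 37 mm when locked.
- lock_line (a point): Same point, but x (both ways) points to the two pockets under the lips, 81 degrees clockwise of the gaps from above, each marked by a small dark ridge on the collar's top. Locked, the bar lies along x. Clockwise from a gap a lip has a ramp 12 mm deep, the pocket (roof 8 mm deep), a stop about 4 degrees past the line. Unpressed, the closure cannot turn out of gap or pocket.
- ram (a joint): The spring ram inside the collar, 56 mm diameter, on which the closure's underside rests: 0 up, grows as it is pressed down, at most 0.024 m. It pushes up with 6.5 N at 0 and 450 N/m more: about 12 N when locked (0.012) and 16 N at 0.020.
- jar: Bystander: jar with a black screw lid, 66 mm diameter, 100 mm high, loose; it may stand on either side of the press, at the place where the closure is not. Origin at the centre of its underside.
- bottle: Bystander: wash bottle with bent spout, 97 x 66 mm, 194 mm high, loose, behind the press to the right. Origin at the centre of its underside.
- carton: Bystander: upright carton, 48 x 76 mm, 158 mm high, loose, behind the press to the left. Origin at the centre of its underside.
Mind the look-alikes: they are no part of the job. What is shaped like the part that bears closure_bar but red or turquoise is not meant.

How it is judged:
On the way:
1. the closure is pushed down into the collar with its lugs in the gaps, low enough to pass under the ramps (horizontal distance between closure_bar and mouth below 0.006 m and z of closure_bar in the frame of mouth below 0.034 m and angle between the x axis of closure_bar and the x axis of mouth, either way round below 0.6 rad), for 0.02 s.
At the end, for the whole second after the job is handed in: The closure sits locked in the collar: its axis within 6 mm of the collar's, upright within 0.08 rad, bar along the lock line within 0.14 rad, lugs sprung up into the pockets (bar centre 34.5 to 40 mm above the collar's top face), the ram held down by more than 8 mm, at rest (horizontal distance between closure_bar and mouth below 0.006 m and z of closure_bar in the frame of mouth between 0.0345 and 0.04 m and angle between the x axis of closure_bar and the x axis of lock_line, either way round below 0.14 rad and angle between closure_bar's own z axis and vertical below 0.08 rad and linear speed of closure below 0.01 m/s and value of joint ram above 0.008 m); the robot touches nothing.
It fails at once if the jar is pushed more than 30 mm away or knocked over (distance of jar from where it was at the start of the episode above 0.03 m or angle between jar's own z axis and vertical above 0.5 rad).
It fails at once if the wash bottle is pushed more than 30 mm away or knocked over (distance of bottle from where it was at the start of the episode above 0.03 m or angle between bottle's own z axis and vertical above 0.5 rad).
It fails at once if the carton is pushed more than 30 mm away or knocked over (distance of carton from where it was at the start of the episode above 0.03 m or angle between carton's own z axis and vertical above 0.5 rad).
It also fails if it takes over 48 s, if anything falls off the work surface, if the arm or the gripper's body presses on something with over 40 N, if the wrist force passes 120 N, or if a joint passes its speed limit or range.

## Robot

A 7-joint arm with a two-finger parallel gripper is mounted at the origin on a cart in front of the work surface, level with it; the furniture and walls round the work are solid. World frame = base frame: x ahead of the robot, y to its left, z up, the work surface at z = 0. Lengths are in m, angles in rad, forces in N, time in s.
With the tool pointing down it reaches from about 0.4 to 0.85 m from the base axis. Payload 4.5 kg.
Tool frame: the origin (TCP) lies on the centre line of the jaws, within the pads' length; the fingertips stand 17 mm ahead of it and the grasp point (between the pads) lies 2 mm behind it (r.tip_reach is the distance from the TCP to the fingertips, in m); z points along the fingers, y is the line along which they close (so a half turn about z gives the same grasp; the last joint's range is limited). The gripper opens to 88 mm and grips with 3 to 60 N. Pads are 18 mm wide; open, the fingers measure 123 mm over their backs; the gripper's body (75 mm by 187 mm) begins 45 mm behind the grasp point.
Start: joints at [-1.263, 0.689, -0.195, 1.565, 0.157, 0.902, -0.215], TCP at [0.169, 0.602, 0.256] pointing down, gripper open.
Joint ranges: [-3.01, 3.01], [-0.46, 2.08], [-1.47, 1.51], [0.13, 2.56], [-1, 4.14], [0.04, 2.09], [-2.66, 2.66]. Speed limits (rad/s): [2.57, 2.57, 3.14, 3.14, 3.14, 3.14, 3.14].

## Interface

Orientations are given as a unit quaternion [x, y, z, w].
In Python, from plant import r gives the robot as it stands.
- The arm moves only by the tool step_arm, never from a script. Its argument "steps" is a list of rows, each a list of 7 numbers: the shift along the tool's x, y, z in cm, then the turn, a rotation vector about the tool's x, y, z in degrees, then the gripper's target within -1 to 1 (shut at 1, half-way at 0, fully open at -1). A call has 1 to 8 rows; each row shifts and turns the commanded pose from where the row before left it, along the tool's axes as they then stand; what a row does not reach is not made up. A row lasts 1/8 s, in which the tool goes at most 62.5 mm and 10.7 degrees, less where a joint would pass 70% of its speed; a pose out of reach is approached as far as the arm can. A call with a gripper value outside its range is refused whole. The fingers move at their own pace and stop on an object; "force" is the grip in N (left out, the last holds). Time passes only in rows, so rows that do not move let the fingers close. It gives the time, the measured TCP pose, the force, the opening and the grip force at its end, in the units of the state.
- r.get_state(): the state, without advancing time (a new reading comes with each control period).
- r.snapshot(name): name is "side" or "top"; returns a dict with "pixels" (480x640x3 uint8, red, green, blue), "fx", "fy", "cx", "cy" (pixels), "dist_coeffs" ([k1, k2, p1, p2, k3] as OpenCV has them; the pictures are not rectified), "cam_to_world" (4x4, takes a point from camera to world coordinates). Camera axes: x right, y down, z forward; pixel columns grow to the right and rows downward; lengths in m; the calibration is good to about 2 mm. A picture is of the moment at which its call begins. There is no depth.
- r.finish_job(): hands the job in; it is judged then, once.
The state is a dict: "clock": time; "q": joint angles; "qd": joint speeds; "joint_torque": joint torques, N m; "tool_pos": TCP position; "eef_rot": TCP orientation; "contact_force": force on the tool from outside, world axes, zero at the start; "moment": the same for the moment, N m; "opening": opening from 0.0 (shut) to 1.0 (fully open); "finger_force": force on a finger pad.
Only numpy, scipy, OpenCV 4.12 (cv2) and the standard library are available. Lean on these libraries where they do the work, as an engineer would, in place of code of your own. Each camera call takes 0.05 s, during which the arm holds its last target. There are 200 camera calls.

## Working session

There is one attempt and no reset: what is moved stays moved. The work goes in short steps, Python scripts to look and compute and a tool call to move; the robot and the scene stay as the last step left them, time stands still between calls to the robot, and variables do not carry over. Pictures are saved under pics/ and viewed, at most 10 in all, crops included, and the job is handed in when it is done.

Besides the shell and the picture viewer there is one more tool, called after ">>>" as a command line: name --pt "numbers of a row" for each row, then --argument value for the rest. step_arm: Moves the arm, as the interface text tells. Its arguments: {"type":"object","properties":{"steps":{"type":"array","items":{"type":"array","items":{"type":"number"}}},"force":{"type":"number"}},"required":["steps"]}

```bash
mkdir -p pics; ls; python3 - <<'E'
from plant import r
import cv2,pickle
s=r.get_state();print(s['tool_pos'],s['eef_rot'],s['clock'])
for n in ("side","top"):
    d=r.snapshot(n);pickle.dump(d,open(n+'0.pkl','wb'));cv2.imwrite(f'pics/{n}0.png',d['pixels'][:,:,::-1])
    print(n,d['fx'],d['cx'],d['cy'],d['dist_coeffs'],d['cam_to_world'])
E
```

```text
pics
[0.16889169 0.60112637 0.25491174] [ 1.36444468e-01  9.90647306e-01 -9.04953121e-04 -5.29945530e-05] 0.0
side 514.2512208003543 311.69013713838075 247.88369086123038 [-0.0920788  0.         0.         0.         0.       ] [[ 0.89638439 -0.17267066  0.40826446  0.01382984]
 [-0.44322864 -0.3354437   0.83127967 -1.19483343]
 [-0.00658787 -0.92610062 -0.37721908  0.6330023 ]
 [ 0.          0.          0.          1.        ]]
top 488.87411910675445 312.9479939124728 243.23502643461924 [-0.10394324  0.          0.          0.          0.        ] [[ 0.09785125 -0.97504835  0.19926324  0.32109923]
 [-0.99519362 -0.096643    0.01580495 -0.03148647]
 [ 0.00384681 -0.19985204 -0.97981854  1.42991322]
 [ 0.          0.          0.          1.        ]]
```

View pics/top0.png

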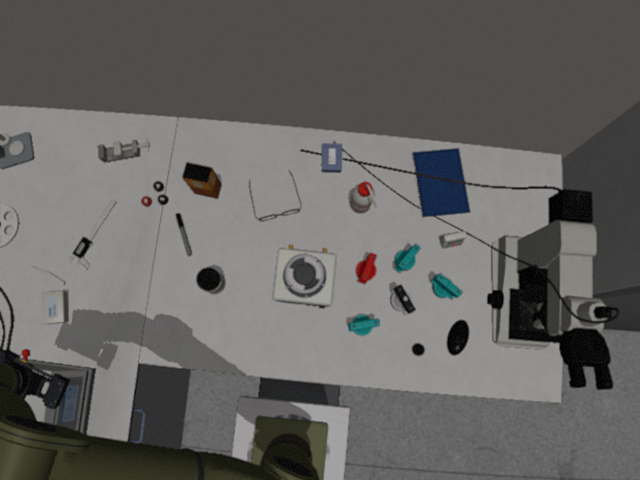

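View pics/side0.png

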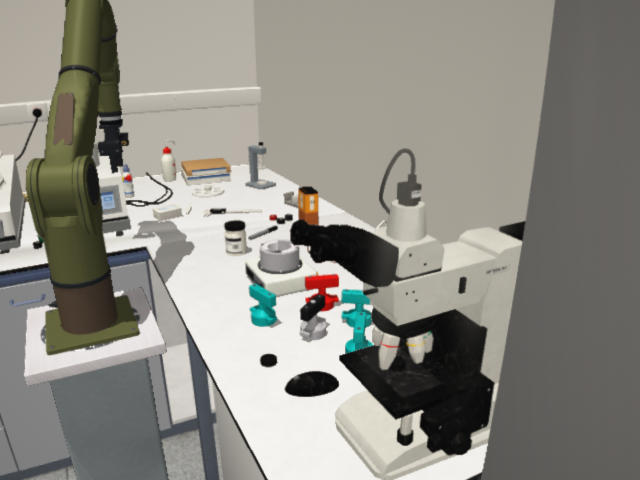

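The top view shows the press at (305,275) and, to its right, the candidates. There is a black bar on a steel plug at (402,298), a red one at (366,267), and turquoise ones at (406,257), (446,286) and (363,324). The black-handled steel one fits the description; side view has it at (314,315). The jar is at (209,279), the bottle at (362,196) and the carton at (202,180). I'll confirm with one enlarged crop.

```bash
python3 - <<'E'
import cv2,pickle
d=pickle.load(open('top0.pkl','rb'))['pixels'][:,:,::-1]
c=cv2.resize(d[235:345,265:425],None,fx=5,fy=5,interpolation=cv2.INTER_CUBIC);cv2.imwrite('pics/crop0.png',c)
E
```

```text
(no output)
```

View pics/crop0.png

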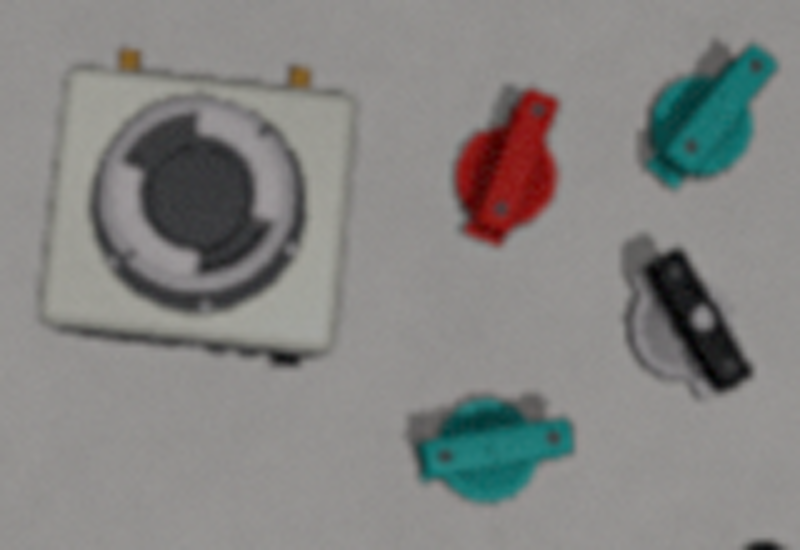

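The crop confirms a black bar on a steel plug, with its ends at crop (661,256) and (734,382). On the collar, the gaps are at crop (165,140) and (235,245) and the ridges at (265,130) and (125,258). Next I'll convert these to world positions and check them in the side view.

```bash
cat > h.py <<'E'
import numpy as np,cv2,pickle
def K(d): return np.array([[d['fx'],0,d['cx']],[0,d['fy'],d['cy']],[0,0,1.]])
def ray(d,p,z):
    u=cv2.undistortPoints(np.array(p,float).reshape(-1,1,2),K(d),np.array(d['dist_coeffs'])).reshape(-1,2)
    T=np.array(d['cam_to_world']);v=np.c_[u,np.ones(len(u))]@T[:3,:3].T;o=T[:3,3]
    return o+v*((z-o[2])/v[:,2])[:,None]
def proj(d,P):
    T=np.linalg.inv(d['cam_to_world']);rv=cv2.Rodrigues(T[:3,:3])[0]
    return cv2.projectPoints(np.array(P,float).reshape(-1,1,3),rv,T[:3,3],K(d),np.array(d['dist_coeffs']))[0].reshape(-1,2)
def circ(c,R,z,n=120):
    t=np.linspace(0,2*np.pi,n);return np.c_[c[0]+R*np.cos(t),c[1]+R*np.sin(t),0*t+z]
def bar(c,a,z):
    u=np.array([np.cos(a),np.sin(a)]);n=np.array([-u[1],u[0]])
    return [list(np.array(c)+s*.042*u+t*.011*n)+[z] for s,t in((1,1),(1,-1),(-1,-1),(-1,1),(1,1))]
def crop(d,x0,y0,x1,y1,f,lines,fn):
    im=cv2.resize(d['pixels'][y0:y1,x0:x1,::-1],None,fx=f,fy=f,interpolation=cv2.INTER_CUBIC)
    for P,col in lines:
        q=((proj(d,P)-[x0,y0]+.5)*f-.5).round().astype(int);cv2.polylines(im,[q.reshape(-1,1,2)],False,col,1)
    cv2.imwrite(fn,im)
E
python3 - <<'E'
from h import *
d=pickle.load(open('top0.pkl','rb'));s=pickle.load(open('side0.pkl','rb'))
f=lambda L:(np.array(L,float)+.5)/5-.5+[265,235]
B=ray(d,f([(643,265),(680,248),(750,372),(718,392)]),.086);c=B.mean(0)
v=(B[2]+B[3]-B[0]-B[1]);ab=np.arctan2(v[1],v[0]);print('bar',c,np.degrees(ab),np.linalg.norm(v)/2)
g=ray(d,f([(165,140),(235,245)]),.11);l=ray(d,f([(265,130),(125,258)]),.11)
an=lambda p:np.degrees(np.arctan2(*(p[1]-p[0])[1::-1]))
# collar outer edge (top half visible directly)
o=ray(d,f([(92,190),(305,200),(200,94),(125,118),(275,120)]),.11)
A=np.c_[2*o[:,:2],np.ones(len(o))];x=np.linalg.lstsq(A,(o[:,:2]**2).sum(1),rcond=None)[0];R=np.sqrt(x[2]+x[0]**2+x[1]**2)
print('gap',g.mean(0),an(g),'lock',l.mean(0),an(l),'fit',x[:2],R)
# housing corners -> yaw
h=ray(d,f([(70,66),(355,93)]),.055);print('housing yaw',an(h)+90,np.linalg.norm(h[1]-h[0]))
m=l.mean(0)[:2]
for nm,dd,bx in(('t',d,(265,235,425,345)),('s',s,(240,230,400,350))):
    al=np.radians(an(l));u=np.array([np.cos(al),np.sin(al)])*.054
    L=[(circ(m,.054,.11),(0,0,255)),(circ(m,.0325,.11),(0,255,0)),([[*(m+u),.11],[*(m-u),.11]],(255,0,0)),(bar(c[:2],ab,.086),(0,255,255)),(circ(c[:2],.03,0),(255,0,255))]
    crop(dd,*bx,4,L,f'pics/ov_{nm}.png')
a=cv2.imread('pics/ov_t.png');b=cv2.imread('pics/ov_s.png')
cv2.imwrite('pics/ov.png',cv2.resize(np.vstack([a[:, :],b]),None,fx=.63,fy=.63))
E
```

```text
bar [ 0.46467106 -0.27526364  0.086     ] -145.66810803682816 0.07914428324745468
gap [0.50480312 0.00439118 0.11      ] -140.7851770061153 lock [0.50379021 0.00676002 0.11      ] 138.4174419233809 fit [0.50240564 0.00488998] 0.058323958159582016
housing yaw 0.15371810739033265 0.16395121294424383
```

View pics/ov.png

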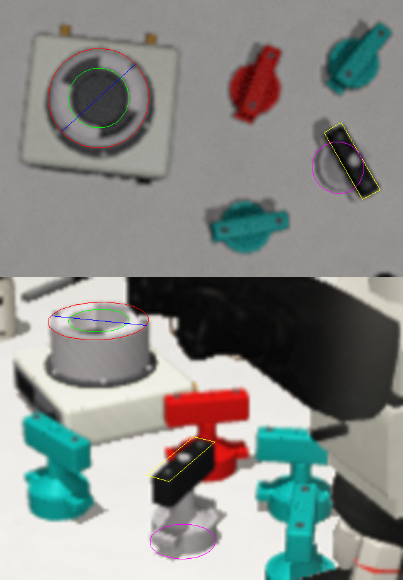

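The overlay fits in both views. The bar is at (0.465,-0.275) with yaw 34.3°. The mouth is at about (0.504,0.006), with gap yaw about 39.3° and lock yaw about -41.7°. I'll swing over at the current height.

>>> step_arm --pt "-4.57 -2.36 0 0 0 0 0" --pt "-4.57 -2.36 0 0 0 0 0" --pt "-4.57 -2.36 0 0 0 0 0" --pt "-4.57 -2.36 0 0 0 0 0" --pt "-4.57 -2.36 0 0 0 0 0" --pt "-4.57 -2.36 0 0 0 0 0" --pt "-4.57 -2.36 0 0 0 0 0" --pt "-4.57 -2.36 0 0 0 0 0"

```text
clock: 1.1
tool_pos: [0.4708, 0.3197, 0.2554]
eef_rot: [0.136, 0.991, -0.0, -0.0]
contact_force: [1.0, -1.0, -0.0]
opening: 0.497
finger_force: 0.0
```

>>> step_arm --pt "0 0 0 0 0 10 0" --pt "0 0 0 0 0 10 0" --pt "0 0 0 0 0 10 0" --pt "0 0 0 0 0 10 0" --pt "0 0 0 0 0 10 0" --pt "0 0 0 0 0 10 0" --pt "0 0 0 0 0 10 0"

```text
clock: 1.98
tool_pos: [0.4696, 0.321, 0.2553]
eef_rot: [0.682, 0.731, -0.0, -0.0]
contact_force: [0.7, 1.3, 0.1]
opening: 0.503
finger_force: 0.0
```

```bash
cat > st.py <<'E'
import numpy as np
from scipy.spatial.transform import Rotation as Ro
from plant import r
def st(tx=None,ty=None,tz=None,yaw=None):
    s=r.get_state();R=Ro.from_quat(s['eef_rot']);M=R.as_matrix();p=np.array(s['tool_pos'])
    y=np.degrees(np.arctan2(M[1,0],M[0,0]))
    print('t',round(s['clock'],2),'p',p.round(4),'yaw',y.round(2),'tilt',(M[:2,2]).round(4),'q',np.round(s['q'],2),'open',round(s['opening'],3),'F',np.round(s['contact_force'],1),'M',np.round(s['moment'],2),'ff',s['finger_force'])
    if tx is not None:
        print('tool shift cm',(M.T@(np.array([tx,ty,tz])-p)*100).round(2),'turn z deg',round(-((yaw-y+180)%360-180),2))
        # levelling as a rotation vector in the tool frame
        T=Ro.from_euler('z',yaw,degrees=True)*Ro.from_euler('x',180,degrees=True)
        print('full rotvec',(R.inv()*T).as_rotvec(degrees=True).round(2))
E
python3 -c "
from st import *
st(.465,-.275,.255,34.3)"
```

```text
t 1.98 p [0.4696 0.321  0.2553] yaw 93.99 tilt [-0.0008 -0.0004] q [-0.75  0.62  0.12  1.75 -0.1   0.78 -0.51] open 0.503 F [0.7 1.3 0.1] M [-0.12 -0.01 -0.  ] ff 0.0
tool shift cm [-59.43  -4.6    0.06] turn z deg 59.69
full rotvec [-3.000e-02  4.000e-02  5.969e+01]
```

>>> step_arm --pt "-5.4 -0.42 0 0 0 0 0" --pt "-5.4 -0.42 0 0 0 0 0" --pt "-5.4 -0.42 0 0 0 0 0" --pt "-5.4 -0.42 0 0 0 0 0" --pt "-5.4 -0.42 0 0 0 0 0" --pt "-5.4 -0.42 0 0 0 0 0" --pt "-5.4 -0.42 0 0 0 0 0" --pt "-5.4 -0.42 0 0 0 0 0"

```text
clock: 2.98
tool_pos: [0.4686, -0.1138, 0.2555]
eef_rot: [0.68, 0.733, 0.0, -0.0]
contact_force: [0.2, -0.2, -0.7]
opening: 0.497
finger_force: 0.0
```

>>> step_arm --pt "-5.4 -0.42 0 0 0 0 0" --pt "-5.4 -0.42 0 0 0 0 0" --pt "-5.4 -0.42 0 0 0 0 0" --pt "0 0 2 0 0 10 0" --pt "0 0 2 0 0 10 0" --pt "0 0 2 0 0 10 0" --pt "0 0 2 0 0 10 0" --pt "0 0 2 0 0 10 0"

```text
clock: 3.98
tool_pos: [0.4684, -0.2744, 0.1548]
eef_rot: [0.927, 0.375, -0.0, -0.0]
contact_force: [-0.4, -0.3, 0.5]
opening: 0.501
finger_force: 0.0
```

>>> step_arm --pt "0 0 0 0 0 9.7 0" --pt "0 0 0 0 0 0 0" --pt "0 0 0 0 0 0 0"

```text
clock: 4.35
tool_pos: [0.4686, -0.2746, 0.1558]
eef_rot: [0.954, 0.299, 0.0, 0.0]
contact_force: [-0.3, -0.0, 0.3]
opening: 0.498
finger_force: 0.0
```

```bash
python3 -c "
from st import *
from h import *
st(.465,-.275,.07,34.3)
d=r.snapshot('side')
crop(d,220,180,420,380,3,[],'pics/s1.png')"
```

```text
t 4.35 p [ 0.4686 -0.2746  0.1558] yaw 34.78 tilt [0.0002 0.    ] q [ 0.28  0.75  0.27  1.92 -0.38  0.52 -0.14] open 0.498 F [-0.3 -0.   0.3] M [-0.05  0.09 -0.02] ff 0.0
tool shift cm [-0.32 -0.18  8.58] turn z deg 0.48
full rotvec [ 0.01 -0.01  0.48]
```

View pics/s1.png

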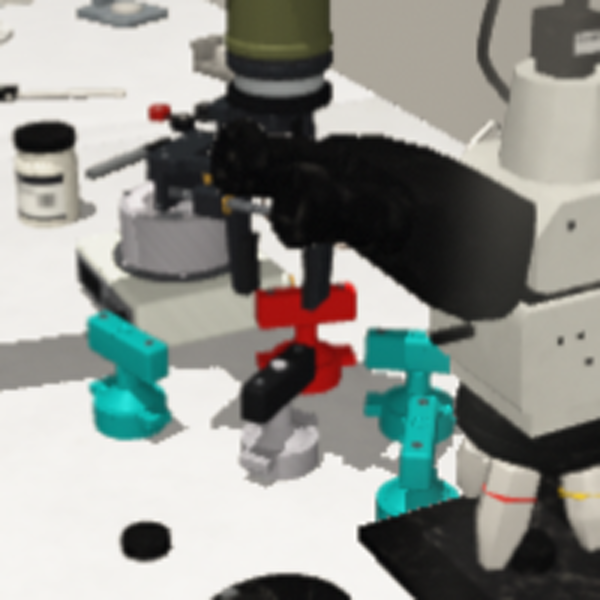

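The open jaws straddle the black bar, with the fingers at crop (243,270) and (317,280) and the bar at (280,380). I'll descend and grip.

>>> step_arm --pt "-0.32 -0.18 2 0 0 0.5 0" --pt "0 0 2 0 0 0 0" --pt "0 0 2 0 0 0 0" --pt "0 0 1.5 0 0 0 0" --pt "0 0 1.0 0 0 0 0" --pt "0 0 0 0 0 0 0"

```text
clock: 5.15
tool_pos: [0.4647, -0.2749, 0.0703]
eef_rot: [0.956, 0.293, -0.0, -0.0]
contact_force: [-0.5, -0.3, -0.3]
opening: 0.499
finger_force: 0.0
```

>>> step_arm --pt "0 0 0 0 0 0 1" --pt "0 0 0 0 0 0 1" --pt "0 0 0 0 0 0 1" --pt "0 0 0 0 0 0 1" --force 50

```text
clock: 5.65
tool_pos: [0.4659, -0.276, 0.0713]
eef_rot: [0.956, 0.293, 0.001, 0.001]
contact_force: [2.3, -2.1, 3.4]
opening: 0.243
finger_force: 49.7
```

```bash
python3 -c "
from st import *
st(.504,.006,.255,39.3)"
```

```text
t 5.65 p [ 0.4659 -0.276   0.0713] yaw 34.1 tilt [ 0.0024 -0.002 ] q [ 0.34  0.89  0.18  1.96 -0.44  0.33 -0.1 ] open 0.243 F [ 2.3 -2.1  3.4] M [-0.49 -0.18 -0.01] ff 49.72729309753049
tool shift cm [ 18.98 -21.16 -18.41] turn z deg -5.2
full rotvec [ 0.17 -0.04 -5.2 ]
```

>>> step_arm --pt "0 0 -2 0 0 0 1" --pt "0 0 -4 0 0 0 1" --pt "0 0 -4.5 0 0 0 1" --pt "0 0 -4 0 0 0 1" --pt "3.16 -3.53 0 0 0 0 1" --pt "3.16 -3.53 0 0 0 0 1" --pt "3.16 -3.53 0 0 0 0 1" --pt "3.16 -3.53 0 0 0 0 1"

```text
clock: 6.65
tool_pos: [0.4889, -0.0849, 0.215]
eef_rot: [0.956, 0.293, -0.001, -0.001]
contact_force: [1.3, -0.4, -4.5]
opening: 0.245
finger_force: 49.7
```

>>> step_arm --pt "3.16 -3.53 0 0 0 0 1" --pt "3.16 -3.53 0 0 0 -5.2 1" --pt "0 0 0 0 0 0 1" --pt "0 0 0 0 0 0 1"

```text
clock: 7.15
tool_pos: [0.5018, 0.0065, 0.2152]
eef_rot: [0.942, 0.336, -0.001, -0.0]
contact_force: [-0.1, -0.6, -3.3]
opening: 0.244
finger_force: 49.7
```

```bash
python3 - <<'E'
from st import *
from h import *
st(.504,.006,.20,39.3)
s=r.get_state();p=s['tool_pos'];a=np.radians(39.3)
z=p[2]+.002
m=(.504,.006)
for n,bx in (('side',(230,190,330,290)),('top',(255,225,355,325))):
    d=r.snapshot(n);pickle.dump(d,open(n+'1.pkl','wb'))
    L=[(circ(m,.054,.11),(0,0,255)),(bar(p[:2],a,z+.015),(0,255,255)),(circ(p[:2],.03,z-.071),(255,0,255)),(circ(p[:2],.03,z-.045),(255,0,255))]
    crop(d,*bx,5,L,'pics/x_%s.png'%n)
    crop(d,*bx,5,[],'pics/y_%s.png'%n)
g=lambda n:np.hstack([cv2.imread(f'pics/{k}_{n}.png') for k in 'xy'])
cv2.imwrite('pics/h1.png',cv2.resize(np.vstack([g('side'),g('top')]),(600,600),interpolation=cv2.INTER_AREA))
E
```

```text
t 7.15 p [0.5018 0.0065 0.2152] yaw 39.31 tilt [-0.0026 -0.0003] q [-0.34  0.63  0.38  1.99 -0.4   0.6  -0.58] open 0.244 F [-0.1 -0.6 -3.3] M [-0.11  0.15  0.04] ff 49.71840707527008
tool shift cm [0.14 0.18 1.52] turn z deg 0.01
full rotvec [-0.08  0.13  0.01]
```

View pics/h1.png

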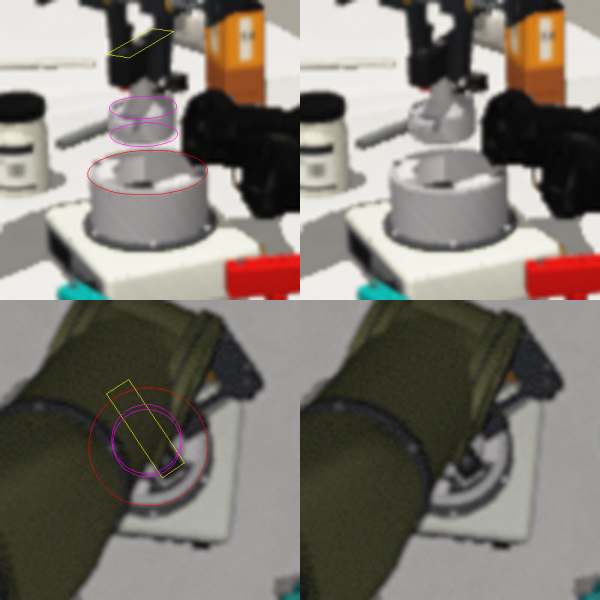

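The side view shows the plug in line with the collar to within about 1 mm, and the yaw looks right. I'll centre it and lower it, watching the forces.

>>> step_arm --pt "0.14 0.18 1.0 0 0 0 1" --pt "0 0 1.5 0 0 0 1" --pt "0 0 0.8 0 0 0 1" --pt "0 0 0.6 0 0 0 1" --pt "0 0 0.6 0 0 0 1" --pt "0 0 0 0 0 0 1"

```text
clock: 8.0
tool_pos: [0.5051, 0.0062, 0.1704]
eef_rot: [0.942, 0.336, -0.0, -0.0]
contact_force: [0.1, -0.2, -3.7]
opening: 0.243
finger_force: 49.7
```

```bash
python3 -c "
from st import *
st(.504,.006,.139,39.3)"
```

```text
t 8.0 p [0.5051 0.0062 0.1704] yaw 39.31 tilt [-0.0006  0.0001] q [-0.3   0.7   0.32  2.02 -0.44  0.49 -0.54] open 0.243 F [ 0.1 -0.2 -3.7] M [-0.04  0.08  0.03] ff 49.717284993384965
tool shift cm [-0.1  -0.06  3.14] turn z deg 0.01
full rotvec [-0.02  0.02  0.01]
```

>>> step_arm --pt "-0.05 0 0.5 0 0 0 1" --pt "0 0 0.5 0 0 0 1" --pt "0 0 0 0 0 0 1"

```text
clock: 8.38
tool_pos: [0.5046, 0.0059, 0.1603]
eef_rot: [0.942, 0.336, -0.0, -0.0]
contact_force: [-0.5, 0.2, -3.6]
opening: 0.246
finger_force: 49.7
```

>>> step_arm --pt "0 0 0.5 0 0 0 1" --pt "0 0 0.5 0 0 0 1" --pt "0 0 0 0 0 0 1"

```text
clock: 8.75
tool_pos: [0.5052, 0.0058, 0.1509]
eef_rot: [0.942, 0.336, 0.0, 0.0]
contact_force: [-0.7, -0.1, 4.7]
opening: 0.244
finger_force: 49.6
```

```bash
python3 -c "
from st import *
st(.504,.006,.139,39.3)"
```

```text
t 8.75 p [0.5052 0.0058 0.1509] yaw 39.3 tilt [0.0007 0.0002] q [-0.28  0.73  0.29  2.03 -0.46  0.44 -0.52] open 0.244 F [-0.7 -0.1  4.7] M [0.04 0.35 0.03] ff 49.62552562588826
tool shift cm [-0.08 -0.09  1.19] turn z deg 0.0
full rotvec [ 0.02 -0.04  0.  ]
```

The lugs are in the gaps and the spring force matches. Next I'll push down to about 0.139.

>>> step_arm --pt "0 0 0.5 0 0 0 1" --pt "0 0 0.5 0 0 0 1" --pt "0 0 0.2 0 0 0 1" --pt "0 0 0 0 0 0 1" --pt "0 0 0 0 0 0 1"

```text
clock: 9.38
tool_pos: [0.5053, 0.0057, 0.1396]
eef_rot: [0.942, 0.336, 0.001, 0.0]
contact_force: [-1.1, -0.0, 10.3]
opening: 0.244
finger_force: 49.6
```

```bash
python3 -c "
from st import *
st(.504,.006,.139,39.3)"
```

```text
t 9.38 p [0.5053 0.0057 0.1396] yaw 39.29 tilt [0.0014 0.0004] q [-0.27  0.75  0.27  2.04 -0.47  0.41 -0.51] open 0.244 F [-1.1 -0.  10.3] M [0.15 0.65 0.02] ff 49.595365372952074
tool shift cm [-0.09 -0.11  0.06] turn z deg -0.01
full rotvec [ 0.03 -0.07 -0.01]
```

Force suggests the ram is at about 16–17 mm; I'll push 3 mm more for margin.

>>> step_arm --pt "0 0 0.3 0 0 0 1" --pt "0 0 0 0 0 0 1" --pt "0 0 0 0 0 0 1"

```text
clock: 9.75
tool_pos: [0.5053, 0.0057, 0.1367]
eef_rot: [0.942, 0.336, 0.001, 0.0]
contact_force: [-1.8, 0.4, 11.4]
opening: 0.241
finger_force: 49.6
```

```bash
python3 - <<'E'
from st import *
from h import *
st(.504,.006,.139,-41.7)
d=r.snapshot('side')
p=r.get_state()['tool_pos']
crop(d,230,190,330,290,6,[(circ((.504,.006),.054,.11),(0,0,255))],'pics/s2.png')
E
```

```text
t 9.75 p [0.5053 0.0057 0.1367] yaw 39.29 tilt [0.0015 0.0005] q [-0.26  0.75  0.27  2.04 -0.48  0.4  -0.51] open 0.241 F [-1.8  0.4 11.4] M [0.12 0.7  0.01] ff 49.59104648558423
tool shift cm [-0.08 -0.11 -0.23] turn z deg 80.99
full rotvec [-3.000e-02 -9.000e-02  8.099e+01]
```

View pics/s2.png

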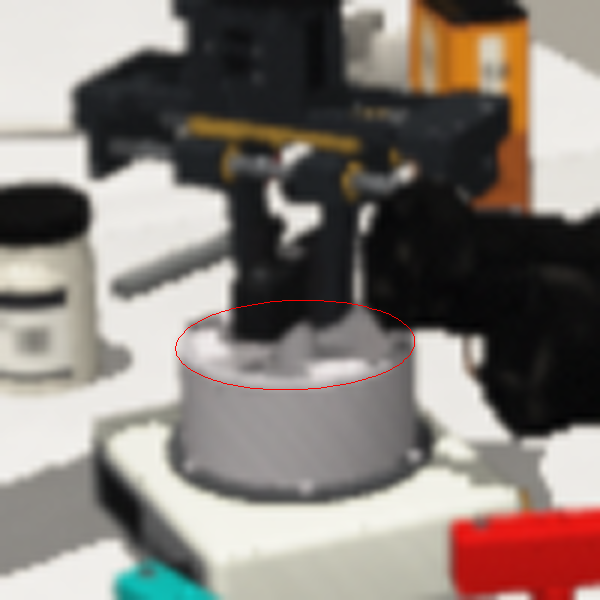

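Seated deep in the gaps: plug top is visible below the lips around crop (290,350). Next is the clockwise twist.

>>> step_arm --pt "0 0 0 0 0 5 1" --pt "0 0 0 0 0 8 1" --pt "0 0 0 0 0 8 1" --pt "0 0 0 0 0 8 1" --pt "0 0 0 0 0 0 1"

```text
clock: 10.42
tool_pos: [0.5051, 0.0055, 0.1367]
eef_rot: [0.996, 0.089, 0.001, 0.0]
contact_force: [-2.3, -0.1, 11.3]
opening: 0.247
finger_force: 49.6
```

```bash
python3 -c "
from st import *
st(.5053,.0057,.1367,-41.7)"
```

```text
t 10.43 p [0.5051 0.0055 0.1367] yaw 10.22 tilt [ 0.0011 -0.0001] q [-0.34  0.77  0.39  2.05 -0.67  0.45 -0.82] open 0.247 F [-2.3 -0.1 11.3] M [ 0.14  0.7  -0.06] ff 49.60243983892724
tool shift cm [ 0.02 -0.01 -0.  ] turn z deg 51.92
full rotvec [-1.000e-02 -7.000e-02  5.192e+01]
```

Turning freely. I'll continue to the lock line.

>>> step_arm --pt "0 0 0 0 0 8 1" --pt "0 0 0 0 0 8 1" --pt "0 0 0 0 0 8 1" --pt "0 0 0 0 0 8 1" --pt "0 0 0 0 0 8 1" --pt "0 0 0 0 0 8 1" --pt "0 0 0 0 0 4 1" --pt "0 0 0 0 0 0 1"

```text
clock: 11.42
tool_pos: [0.5054, 0.0049, 0.1368]
eef_rot: [0.934, -0.356, 0.001, 0.0]
contact_force: [-2.3, -1.2, 11.7]
opening: 0.241
finger_force: 49.7
```

```bash
python3 -c "
from st import *
st(.5053,.0057,.147,-41.7)"
```

```text
t 11.43 p [0.5054 0.0049 0.1368] yaw -41.73 tilt [ 0.002 -0.001] q [-0.46  0.83  0.62  2.05 -0.94  0.56 -1.45] open 0.241 F [-2.3 -1.2 11.7] M [0.02 0.6  0.08] ff 49.6616970654577
tool shift cm [-0.06 -0.05 -1.02] turn z deg -0.03
full rotvec [-0.03 -0.12 -0.03]
```

At the measured lock line. I'll probe slightly for the stop, then come back.

>>> step_arm --pt "0 0 0 0 0 2 1" --pt "0 0 0 0 0 2 1" --pt "0 0 0 0 0 0 1"

```text
clock: 11.8
tool_pos: [0.5055, 0.0048, 0.1369]
eef_rot: [0.922, -0.388, 0.001, 0.0]
contact_force: [-2.4, -1.8, 10.5]
opening: 0.245
finger_force: 49.7
```

```bash
python3 -c "
from st import *
st(.5053,.0057,.147,-41.7)"
```

```text
t 11.8 p [0.5055 0.0048 0.1369] yaw -45.7 tilt [ 0.0022 -0.0011] q [-0.46  0.84  0.63  2.05 -0.94  0.57 -1.52] open 0.245 F [-2.4 -1.8 10.5] M [-0.03  0.53  0.22] ff 49.688348695635796
tool shift cm [-0.07 -0.05 -1.01] turn z deg -4.0
full rotvec [-0.04 -0.13 -4.  ]
```

Torque is beginning to rise near the stop. I'll back off 3° and let it rise under control.

>>> step_arm --pt "0 0 0 0 0 -3 1" --pt "0 0 -0.3 0 0 0 1" --pt "0 0 -0.3 0 0 0 1" --pt "0 0 -0.1 0 0 0 1" --pt "0 0 0 0 0 0 1"

```text
clock: 12.42
tool_pos: [0.506, 0.0048, 0.1438]
eef_rot: [0.931, -0.364, 0.002, 0.0]
contact_force: [-0.8, -2.0, 9.5]
opening: 0.246
finger_force: 49.6
```

```bash
python3 -c "
from st import *
st(.5053,.0057,.147,-41.7)"
```

```text
t 12.43 p [0.506  0.0048 0.1438] yaw -42.74 tilt [ 0.0032 -0.0013] q [-0.46  0.82  0.63  2.05 -0.92  0.57 -1.49] open 0.246 F [-0.8 -2.   9.5] M [-0.16  0.21 -0.04] ff 49.64283843990415
tool shift cm [-0.11 -0.02 -0.32] turn z deg -1.04
full rotvec [-0.07 -0.19 -1.04]
```

>>> step_arm --pt "0 0 -0.2 0 0 0 1" --pt "0 0 -0.15 0 0 0 1" --pt "0 0 0 0 0 0 1"

```text
clock: 12.8
tool_pos: [0.506, 0.0048, 0.1467]
eef_rot: [0.931, -0.364, 0.002, 0.0]
contact_force: [0.9, -2.6, 4.3]
opening: 0.242
finger_force: 49.6
```

```bash
python3 -c "
from st import *
st(.5053,.0057,.147,-41.7)"
```

```text
t 12.8 p [0.506  0.0048 0.1467] yaw -42.73 tilt [ 0.0027 -0.0018] q [-0.47  0.82  0.64  2.05 -0.91  0.58 -1.5 ] open 0.242 F [ 0.9 -2.6  4.3] M [-0.42 -0.15  0.01] ff 49.63470285991207
tool shift cm [-0.11 -0.01 -0.03] turn z deg -1.03
full rotvec [-0.03 -0.18 -1.03]
```

Force has dropped faster than the spring rate, so the lugs are touching the pocket roof at TCP z 0.147. I'll release and back away.

>>> step_arm --pt "0 0 -0.05 0 0 0 1" --pt "0 0 0 0 0 0 0.2" --pt "0 0 0 0 0 0 0" --pt "0 0 0 0 0 0 0" --pt "0 0 -3 0 0 0 0" --pt "0 0 -5 0 0 0 0" --pt "0 0 -5 0 0 0 0"

```text
clock: 13.68
tool_pos: [0.5042, 0.0062, 0.2778]
eef_rot: [0.931, -0.364, -0.001, 0.0]
contact_force: [1.2, 0.1, 1.2]
opening: 0.499
finger_force: 0.0
```

>>> step_arm --pt "4 4 0 0 0 0 0" --pt "4 4 0 0 0 0 0" --pt "4 4 0 0 0 0 0" --pt "4 4 0 0 0 0 0" --pt "0 0 0 0 0 0 0"

```text
clock: 14.3
tool_pos: [0.5125, -0.2257, 0.2773]
eef_rot: [0.93, -0.368, 0.001, 0.001]
contact_force: [-0.6, 1.0, 0.3]
opening: 0.501
finger_force: 0.0
```

```bash
python3 - <<'E'
from st import *
from h import *
st()
m=(.504,.006);z=.147+.015;a=np.radians(-41.7)
for n,bx in (('side',(230,190,330,290)),('top',(255,225,355,325))):
    d=r.snapshot(n)
    L=[(circ(m,.054,.11),(0,0,255)),(bar(m,a,z),(0,255,255))]
    crop(d,*bx,5,L,'pics/x_%s.png'%n)
    crop(d,*bx,5,[],'pics/y_%s.png'%n)
g=lambda n:np.hstack([cv2.imread(f'pics/{k}_{n}.png') for k in 'xy'])
cv2.imwrite('pics/h2.png',cv2.resize(np.vstack([g('side'),g('top')]),(600,600),interpolation=cv2.INTER_AREA))
E
```

```text
t 14.3 p [ 0.5125 -0.2257  0.2773] yaw -43.16 tilt [ 0.0004 -0.0034] q [-0.12  0.71  0.81  1.77 -0.62  0.94 -1.37] open 0.501 F [-0.6  1.   0.3] M [0.15 0.16 0.04] ff 0.0
```

View pics/h2.png

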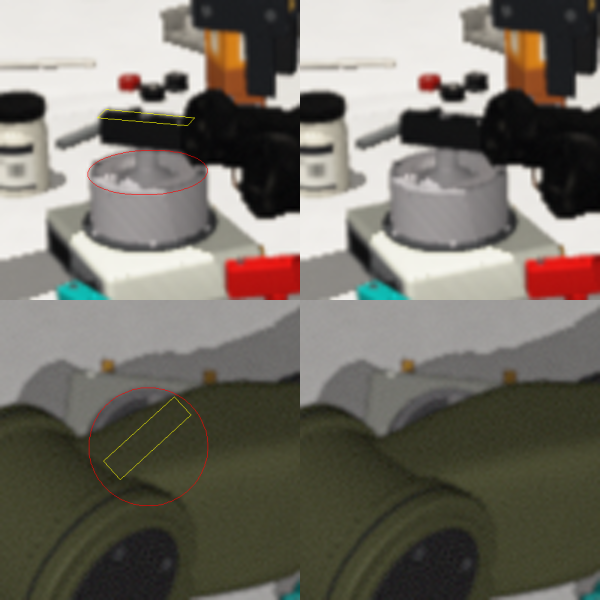

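>>> step_arm --pt "4 4 0 0 0 0 0" --pt "4 4 0 0 0 0 0" --pt "0 0 0 0 0 0 0"

```text
clock: 14.78
tool_pos: [0.5176, -0.3361, 0.2768]
eef_rot: [0.931, -0.366, 0.0, 0.001]
contact_force: [-1.3, 0.8, -0.1]
opening: 0.504
finger_force: 0.0
```

```bash
python3 - <<'E'
from st import *
from h import *
st()
m=(.504,.006);d=r.snapshot('top')
crop(d,190,165,390,315,4,[(circ(m,.054,.11),(0,0,255)),(bar(m,np.radians(-41.7),.162),(0,255,255))],'pics/t3.png')
E
```

```text
t 14.78 p [ 0.5176 -0.3361  0.2768] yaw -42.9 tilt [-0.0006 -0.0025] q [ 0.1   0.77  0.78  1.59 -0.61  1.03 -1.26] open 0.504 F [-1.3  0.8 -0.1] M [0.07 0.2  0.01] ff 0.0
```

View pics/t3.png

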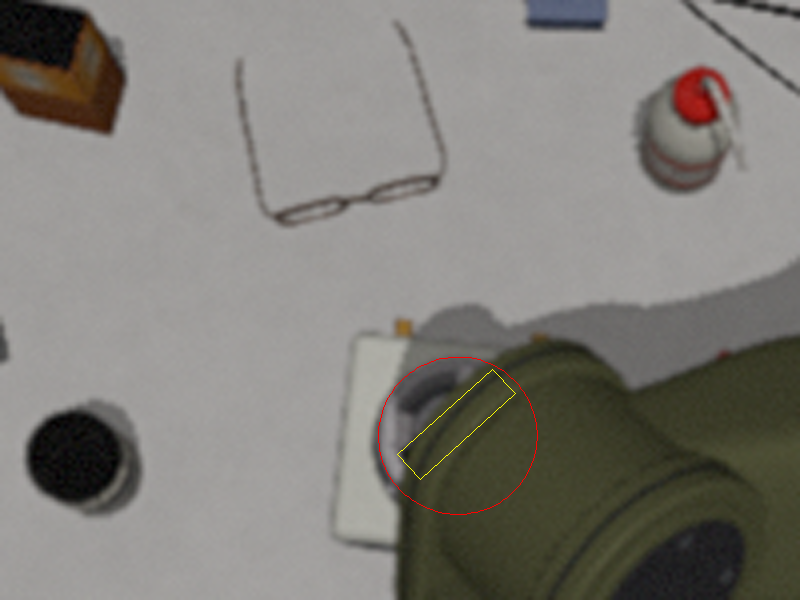

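The visible end of the bar, near crop (408,455), lies on the predicted lock-line outline. The jar, bottle and carton have not moved. Handing in.

```bash
python3 -c "
from plant import r
print(r.finish_job())"
```

```text
the job is handed in; nothing more can be done
None
```

I put the closure into the press, pushed it down, turned it clockwise to the lock line and let it spring up, then handed the job in at about 15 s. The hand-in returned no verdict. The last pictures show the bar at the locked height and, where the arm left it visible, on the lock line, with the jar, wash bottle and carton still standing in place.

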